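Two turns on the hand-cranked vial mixer

TASK

Two small hand-cranked vial mixers stand on the table. On the one that is loaded with vials, turn the crank exactly two full turns clockwise (seen from above), so that its handle ends where it started, then let go; leave the empty mixer's crank as it is.

Things in the scene. Friction and masses are not known exactly. Their poses are not given: they have to be found in the camera images.
- handle_grip (a point): Grip point of the upright black crank handle on the mixer that is loaded with three pink-capped glass vials. The handle is a round sleeve 22 mm in diameter and 54 mm tall, standing on the end of a flat steel crank arm and spinning freely about its own upright axis, so the gripper need not turn as it goes round. The point lies on the handle's axis, 36 mm above the arm's top face and 18 mm below the handle's top (about 141 mm above the table). It starts anywhere on its circle.
- mixer_hub (a point): Centre of the circle of the loaded mixer's crank: on the upright crank shaft, level with the arm's top face, 105 mm above the table. The handle's axis runs on a circle of 55 mm radius round it; the hub nut rises 8 mm above this point. Below the arm, a 112 mm disc with three white cups and the vials turns with the crank, and the fixed grey base is 130 mm square. The vials' tops are below the arm.
- crank (a joint): Angle of the loaded mixer's crank in rad, growing as it is turned clockwise seen from above; one full turn is 6.283. It starts at any value from -2.5 to 2.5 and has no stops within 9 turns. It turns with a light, even friction (about 0.06 N m, 1 to 2 N at the handle) and stays where it is left.
- spare_handle_grip (a point): The same grip point on the crank handle of the other mixer, of the same build but with empty cups. It must stay where it is.

How it is judged:
By the outcome, as a careful person would: the job done as asked, in the order asked, and still so for the second after the job is handed in, with the robot touching nothing.
It also fails if it takes over 54 s, if anything falls off the work surface, if the arm or the gripper's body presses on something with over 40 N, if the wrist force passes 120 N, or if a joint passes its speed limit or range.

ROBOT

A 7-joint arm with a two-finger parallel gripper is mounted at the origin on a cart in front of the work surface, level with it; the furniture and walls round the work are solid. World frame = base frame: x ahead of the robot, y to its left, z up, the work surface at z = 0. Lengths are in mm, angles in rad, forces in N, time in s.
With the tool pointing down it reaches from about 350 to 900 mm from the base axis. Payload 19.9 kg.
Tool frame: the origin (TCP) lies at the very end of the fingers, on their centre line; the grasp point (between the pads) lies 19 mm behind it; z points along the fingers, y is the line along which they close (so a half turn about z gives the same grasp; the last joint's range is limited). The gripper opens to 85 mm and grips with 20 to 120 N. Pads are 22 mm wide; open, the fingers measure 114 mm over their backs; the gripper's body (76 mm by 85 mm) begins 54 mm behind the grasp point. The pads swing forward as they close: fully open they stand 13 mm farther back than shut.
Start: joints at [-1.28, 0.417, -0.01, 1.614, 0.005, 1.111, -0.053], TCP at [203.58, 590.892, 199.66] pointing down, gripper open.
Joint ranges: [-2.81, 2.81], [-0.39, 2.02], [-1.27, 1.25], [0.06, 2.57], [-1.19, 4.33], [0.19, 2], [-2.82, 2.82]. Speed limits (rad/s): [1.89, 1.89, 2.39, 2.39, 3.01, 3.01, 3.01].

INTERFACE

Orientations are given as a unit quaternion [x, y, z, w].
In Python, from station import sensors, cams, bot gives the robot as it stands.
- The arm moves only by the tool carry_out, never from a script. Its argument "motion" is a list of rows, each a list of 7 numbers: the shift along the tool's x, y, z in m, then the turn, a rotation vector about the tool's x, y, z in rad, then the closure, from 0 (fully open) to 1 (shut). In form: [[tx, ty, tz, wx, wy, wz, claw], ...]. A call has exactly 5 rows; each row shifts and turns the commanded pose from where the row before left it, along the tool's axes as they then stand; what a row does not reach is not made up. A row lasts 1/10 s, in which the tool goes at most 50 mm and 8.59 degrees, less where a joint would pass 70% of its speed; a pose out of reach is approached as far as the arm can. A call with a gripper value outside its range is refused whole. The fingers move at their own pace and stop on an object; "squeeze" is the grip in N (left out, the last holds). Time passes only in rows, so rows that do not move let the fingers close, or fill a call up. It gives the time, the measured TCP pose, the force, the opening and the grip force at its end, in the units of the state.
- sensors.observe(): the state, without advancing time (a new reading comes with each control period).
- cams.get_image(name): name is "side" or "top"; returns the picture (420x560x3 uint8, red, green, blue); there is no depth.
- cams.calibration(name): a dict with "intrinsics" (3x3 intrinsics, pixels), "k1" (the pictures are not rectified: a ray, as slopes to the right and down, at radius r is drawn at 1 + k1 r^2 times it, then the intrinsics apply), "position" and "orientation" of the camera in the world. Camera axes: x right, y down, z forward; pixel columns grow to the right and rows downward; lengths in mm; the calibration is good to about 2 mm. A picture is of the moment at which its call begins. calibration takes no time and is no camera call.
- bot.job_done(): hands the job in; it is judged then, once.
The state is a dict: "time": time; "joint_positions": joint angles; "joint_velocities": joint speeds; "joint_efforts": joint torques, N m; "ee_pos": TCP position; "orientation": TCP orientation; "force": force on the tool from outside, world axes, zero at the start; "moment": the same for the moment, N m; "gripper_width": opening from 0.0 (shut) to 1.0 (fully open); "finger_force": force on a finger pad.
Only numpy, scipy, OpenCV 4.12 (cv2) and the standard library are available. Lean on these libraries where they do the work, as an engineer would, in place of code of your own. Each camera call takes 0.05 s, during which the arm holds its last target. There are 200 camera calls.

## Working session

There is one attempt and no reset: what is moved stays moved. The work goes in short steps, Python scripts to look and compute and a tool call to move; the robot and the scene stay as the last step left them, time stands still between calls to the robot, and variables do not carry over. Pictures are saved under pics/ and viewed, at most 10 in all, crops included, and the job is handed in when it is done.

Besides the shell and the picture viewer there is one more tool, called after "Request:" by a JSON object that holds its "fn" and its "kwargs". carry_out: Moves the arm, as the interface text tells. Its arguments: {"type":"object","properties":{"motion":{"type":"array","items":{"type":"array","items":{"type":"number"}}},"squeeze":{"type":"number"}},"required":["motion"]}

```bash
mkdir -p pics
python3 - <<'E'
from station import sensors,cams
import cv2
s=sensors.observe();print(s)
for n in("side","top"):
    cv2.imwrite(f"pics/{n}0.png",cams.get_image(n)[:,:,::-1]);print(cams.calibration(n))
E
```

```text
{'time': 0.0, 'joint_positions': array([-1.28051646,  0.41798869, -0.01029596,  1.61416511,  0.00469069,
        1.11066315, -0.05300503]), 'joint_velocities': array([ 0.00109857, -0.00091911, -0.0016739 ,  0.00044115,  0.00013472,
       -0.00013573,  0.00039034]), 'joint_efforts': array([ 1.87891233e-04, -8.64449716e+01,  6.79093804e-01, -4.34888864e+01,
        1.91176072e-02,  7.45424739e-03,  2.44849542e-05]), 'ee_pos': array([203.47145758, 590.55924369, 199.05493665]), 'orientation': array([ 1.65133733e-01,  9.86271002e-01, -5.97507429e-04, -5.71644807e-05]), 'force': array([ 0.07200591, -0.95598823, -0.27233503]), 'moment': array([-0.02423552,  0.01907415, -0.02098477]), 'finger_force': 0.0, 'gripper_width': 0.9962768942442392}
{'intrinsics': array([[386.68322714,   0.        , 286.46320825],
       [  0.        , 386.68322714, 205.16211794],
       [  0.        ,   0.        ,   1.        ]]), 'k1': -0.11038707066123207, 'position': array([ 347.21365215, -751.36369839,  505.53355718]), 'orientation': array([ 0.85156315, -0.08642792,  0.05927362, -0.51367018])}
{'intrinsics': array([[460.18206587,   0.        , 278.64032366],
       [  0.        , 460.18206587, 206.59151321],
       [  0.        ,   0.        ,   1.        ]]), 'k1': 0.023141734977231557, 'position': array([398.64606205,  -9.5024913 , 964.07212501]), 'orientation': array([ 0.71047637, -0.70173837,  0.02860287, -0.04436747])}
```

View pics/side0.png

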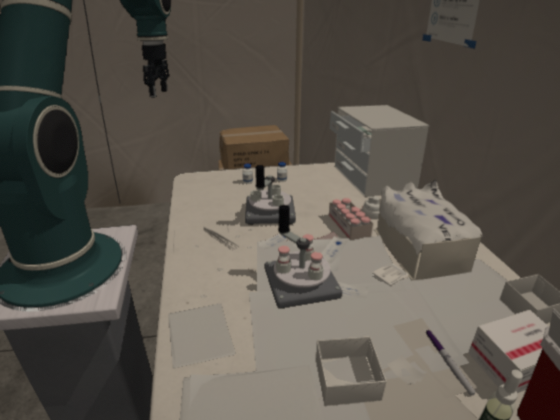

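View pics/top0.png

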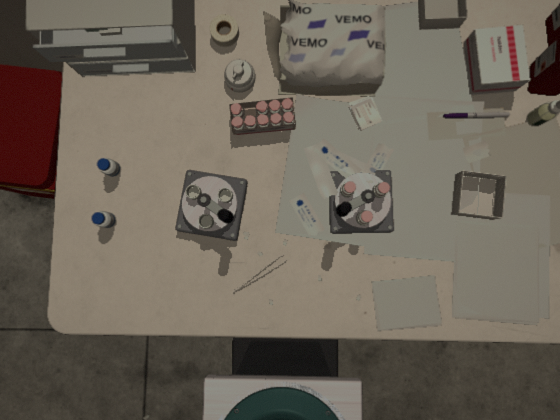

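The loaded mixer (pink caps) is on the right in the top view: hub about (368,196), handle top about (344,209). In the side view it is the near one, with the handle at (284,205–232). I'll zoom in on both for accurate pixels.

Run:
```python
import cv2,numpy as np
t=cv2.imread("pics/top0.png")[160:240,320:400];s=cv2.imread("pics/side0.png")[195:305,255:345]
g=lambda i,k:np.clip(cv2.resize(i,None,fx=k,fy=k,interpolation=cv2.INTER_CUBIC).astype(float)*1.6,0,255)
a=g(t,5);b=g(s,4.4);h=max(a.shape[0],b.shape[0])
p=lambda i:cv2.copyMakeBorder(i,0,h-i.shape[0],0,0,cv2.BORDER_CONSTANT)
cv2.imwrite("pics/zoom0.png",np.hstack([p(a),p(b)]))
```

```text
[ WARN:0@0.033] global loadsave.cpp:1063 imwrite_ Unsupported depth image for selected encoder is fallbacked to CV_8U.
```

View pics/zoom0.png

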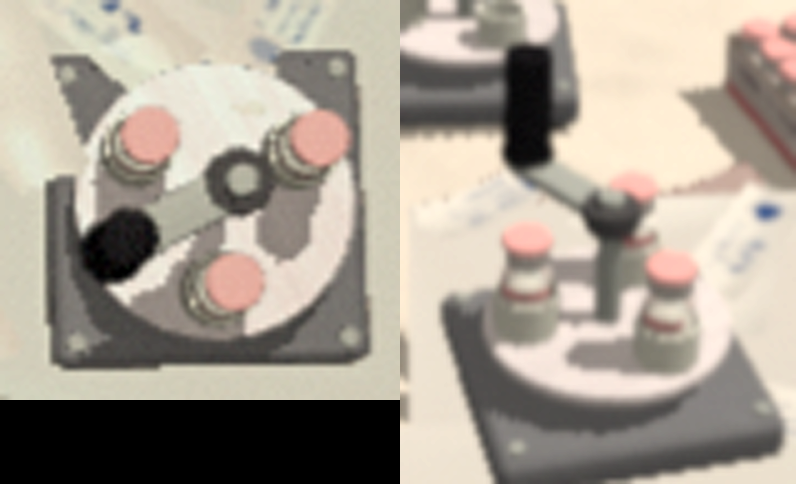

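The zoom shows the hub nut at top pixel (367.6,195.6) and side pixel (302.8,242.8). The middle of the handle is at top (343.6,208.4) and side (283.9,218.7).

```bash
cat > h.py <<'E'
import numpy as np,cv2
from station import cams
from scipy.spatial.transform import Rotation as R
from scipy.optimize import least_squares
def proj(n,P):
    c=cams.calibration(n);q=R.from_quat(c['orientation']).inv().apply(np.array(P)-c['position'])
    u=q[:2]/q[2];u=u*(1+c['k1']*(u@u));K=c['intrinsics'];return K[:2,:2]@u+K[:2,2]
def hit(obs,z):
    "world xy on plane z fitting pixels {cam:(u,v)}"
    r=least_squares(lambda p:np.concatenate([proj(n,[*p,z])-o for n,o in obs.items()]),[450,-150]);return r.x,r.fun
E
python3 - <<'E'
from h import *
for nm,t,s,zt,zs in(("hub",(367.6,195.6),(302.8,242.8),113,109),("handle",(343.6,208.4),(283.9,218.7),132,132)):
    print(nm,hit({'top':t},zt)[0],hit({'side':s},zs)[0],hit({'top':t,'side':s},(zt+zs)/2))
E
```

```text
hub [ 509.07576868 -154.67209608] [ 507.4833142  -167.55881342] (array([ 509.17577028, -158.57185892]), array([ 1.925946  ,  0.10508768, -0.25903071, -3.56631094]))
handle [ 482.78734031 -108.05641285] [ 482.85685211 -111.68944412] (array([ 483.03711645, -108.73579657]), array([ 0.37640409, -0.13298052, -0.21566414, -0.74577483]))
```

Request:
{"fn": "carry_out", "kwargs": {"motion": [[-0.02, -0.03, 0, 0, 0, -0.0664, 0], [-0.02, -0.035, 0, 0, 0, -0.0664, 0], [-0.02, -0.035, 0, 0, 0, -0.0664, 0], [-0.02, -0.035, 0, 0, 0, -0.0664, 0], [-0.02, -0.035, 0, 0, 0, -0.0664, 0]]}}

```text
time: 0.6
ee_pos: [268.4, 403.4, 199.5]
orientation: [-0.002, 1.0, -0.0, -0.0]
force: [1.3, 0.1, 0.5]
gripper_width: 0.997
finger_force: 0.0
```

Request:
{"fn": "carry_out", "kwargs": {"motion": [[-0.015, -0.04, 0, 0, 0, 0, 0], [-0.015, -0.04, 0, 0, 0, 0, 0], [-0.015, -0.04, 0, 0, 0, 0, 0], [-0.015, -0.04, 0, 0, 0, 0, 0], [-0.015, -0.04, 0, 0, 0, 0, 0]]}}

```text
time: 1.1
ee_pos: [343.5, 203.4, 199.7]
orientation: [-0.0, 1.0, 0.0, -0.0]
force: [0.2, 0.1, 0.0]
gripper_width: 0.998
finger_force: 0.0
```

Request:
{"fn": "carry_out", "kwargs": {"motion": [[-0.014, -0.031, 0, 0, 0, 0, 0], [-0.014, -0.031, 0, 0, 0, 0, 0], [-0.014, -0.031, 0, 0, 0, 0, 0], [-0.014, -0.031, 0, 0, 0, 0, 0], [-0.014, -0.031, 0, 0, 0, 0, 0]]}}

```text
time: 1.6
ee_pos: [413.6, 48.8, 199.7]
orientation: [-0.0, 1.0, 0.0, 0.0]
force: [0.5, 0.9, 0.3]
gripper_width: 0.996
finger_force: 0.0
```

Request:
{"fn": "carry_out", "kwargs": {"motion": [[-0.014, -0.031, 0, 0, 0, 0, 0], [-0.014, -0.031, 0, 0, 0, 0, 0], [-0.014, -0.031, 0, 0, 0, 0, 0], [-0.014, -0.031, 0, 0, 0, 0, 0], [-0.014, -0.032, 0, 0, 0, 0, 0]]}}

```text
time: 2.1
ee_pos: [483.7, -107.0, 199.6]
orientation: [-0.0, 1.0, -0.0, -0.0]
force: [-0.4, 0.6, 0.5]
gripper_width: 1.003
finger_force: 0.0
```

Run:
```python
from station import sensors,cams
import cv2,numpy as np
a=cams.get_image("side")[150:310,210:370,::-1];b=cams.get_image("top")[140:260,290:410,::-1]
s=sensors.observe();print(s['ee_pos'],s['orientation'])
f=lambda i:cv2.resize(np.clip(i*1.6,0,255).astype(np.uint8),(400,400),interpolation=cv2.INTER_CUBIC)
cv2.imwrite("pics/near.png",np.hstack([f(a),f(b)]))
```

```text
[ 484.09183244 -109.74791739  199.59796378] [ 2.12896207e-03  9.99997296e-01 -9.35576926e-04  9.52493157e-06]
```

View pics/near.png

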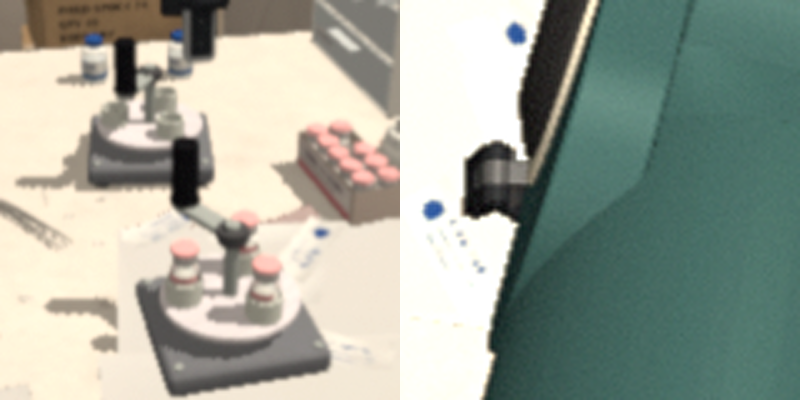

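Run:
```python
from h import *
for P in([484,-109,199.6],[484,-157,212],[484,-61,212],[483,-108.3,159],[509.5,-156,109]):print(P,((proj('side',P)-[210,150])*2.5).round())
```

```text
[484, -109, 199.6] [186.  91.]
[484, -157, 212] [200. 104.]
[484, -61, 212] [174.  52.]
[483, -108.3, 159] [184. 139.]
[509.5, -156, 109] [231. 223.]
```

The gripper tips show at crop (200,60) in the side view, higher than I projected. I'll compare this with the first picture before going down.

Run:
```python
from h import *
print(proj('side',[203.5,590.5,199]),proj('side',[203.5,590.5,212]))
a=cams.get_image("side")[60:260,190:390,::-1]
b=cv2.imread("pics/side0.png")[20:120,100:200]
f=lambda i,k:cv2.resize(np.clip(i*2.,0,255).astype(np.uint8),None,fx=k,fy=k,interpolation=cv2.INTER_CUBIC)
im=np.hstack([f(a,2),f(b,4)])
for P in([484,-109,199.6],[484,-157,212],[484,-61,212]):
    p=((proj('side',P)-[190,60])*2).astype(int);cv2.circle(im,p.tolist(),3,(0,0,255),1)
for P in([203.5,590.5,199],[188,545,212],[219,636,212]):
    p=((proj('side',P)-[100,20])*4+[400,0]).astype(int);cv2.circle(im,p.tolist(),3,(0,0,255),1)
cv2.imwrite("pics/cmp.png",im)
```

```text
[160.58293156 107.08201553] [160.12153915 103.25199417]
```

View pics/cmp.png

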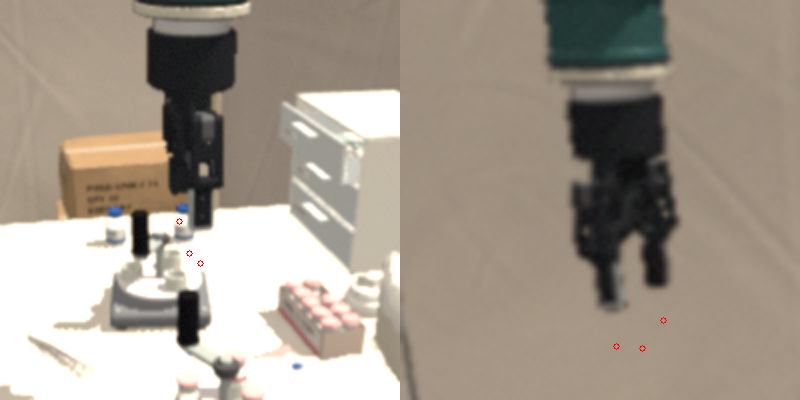

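Run:
```python
from h import *
for z in(210,240,270,300):print(z,proj('top',[484,-109+57,z]).round(1),proj('top',[484,-109+42,z]).round(1))
# side: which z fits near fingertip pixel, inner/outer
for y in(-140,-152,-166):
  for z in(212,230,245):print(y,z,((proj('side',[484,y,z])-[190,60])*2).round())
```

```text
210 [315.1 202.6] [324.2 202.7]
240 [316.1 200.5] [325.6 200.6]
270 [317.3 198.2] [327.2 198.3]
300 [318.6 195.6] [329.  195.8]
-140 212 [196. 255.]
-140 230 [197. 237.]
-140 245 [197. 221.]
-152 212 [199. 261.]
-152 230 [199. 242.]
-152 245 [200. 226.]
-166 212 [203. 268.]
-166 230 [203. 249.]
-166 245 [203. 232.]
```

Request:
{"fn": "carry_out", "kwargs": {"motion": [[0, 0, 0.015, 0, 0, 0, 0], [0, 0, 0.015, 0, 0, 0, 0], [0, 0, 0.015, 0, 0, 0, 0], [0, 0, 0.015, 0, 0, 0, 0], [0, 0, 0.015, 0, 0, 0, 0]]}}

```text
time: 2.75
ee_pos: [483.1, -104.8, 124.0]
orientation: [-0.001, 1.0, 0.0, -0.0]
force: [-0.2, -0.0, 0.4]
gripper_width: 0.999
finger_force: 0.0
```

Run:
```python
from h import *
from station import sensors
a=cams.get_image("side")[100:260,210:370,::-1]
s=sensors.observe();print(s['ee_pos'],s['force'])
im=cv2.resize(np.clip(a*2.,0,255).astype(np.uint8),None,fx=3.5,fy=3.5,interpolation=cv2.INTER_CUBIC)
for P in([484,-109,125],[484,-152,138],[484,-66,138]):
    cv2.circle(im,((proj('side',P)-[210,100])*3.5).astype(int).tolist(),3,(0,0,255),1)
cv2.imwrite("pics/down.png",im)
```

```text
[ 482.04417119 -104.52846552  121.99443771] [-3.43015309  0.85383675 -3.06739407]
```

View pics/down.png

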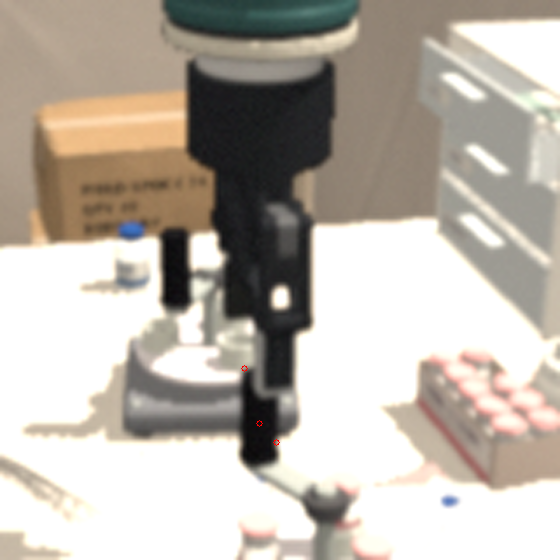

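The near fingertip is at (280,388), still about 30 mm above the stated geometry. It hangs level with the handle top at (258,368). I'll half-close here without touching the handle and see where the tips go.

Request:
{"fn": "carry_out", "kwargs": {"motion": [[0, 0, 0, 0, 0, 0, 0.45], [0, 0, 0, 0, 0, 0, 0.45], [0, 0, 0, 0, 0, 0, 0.45], [0, 0, 0, 0, 0, 0, 0.45], [0, 0, 0, 0, 0, 0, 0.45]], "squeeze": 25}}

```text
time: 3.3
ee_pos: [483.6, -105.7, 125.1]
orientation: [-0.0, 1.0, 0.0, 0.0]
force: [0.0, -0.2, 0.8]
gripper_width: 0.55
finger_force: 0.0
```

Run:
```python
from h import *
from station import sensors
a=cams.get_image("side")[150:250,240:340,::-1];b=cams.get_image("top")[140:260,270:390,::-1]
for i in range(3):
    s=sensors.observe();print(s['ee_pos'],s['force'],s['gripper_width'])
f=lambda i:cv2.resize(np.clip(i*2.,0,255).astype(np.uint8),(400,400),interpolation=cv2.INTER_CUBIC)
im=np.hstack([f(a),f(b)])
for P in([484,-109,122],[484,-131,130],[484,-87,130],[484,-109,159]):
    cv2.circle(im,((proj('side',P)-[240,150])*4).astype(int).tolist(),3,(0,0,255),1)
cv2.imwrite("pics/half.png",im)
```

```text
[ 483.5412212  -105.79311387  124.90085166] [ 0.01365162  0.51001603 -0.12558677] 0.5492309777258664
[ 483.5412212  -105.79311387  124.90085166] [ 0.01365162  0.51001603 -0.12558677] 0.5492309777258664
[ 483.5412212  -105.79311387  124.90085166] [ 0.01365162  0.51001603 -0.12558677] 0.5492309777258664
```

View pics/half.png

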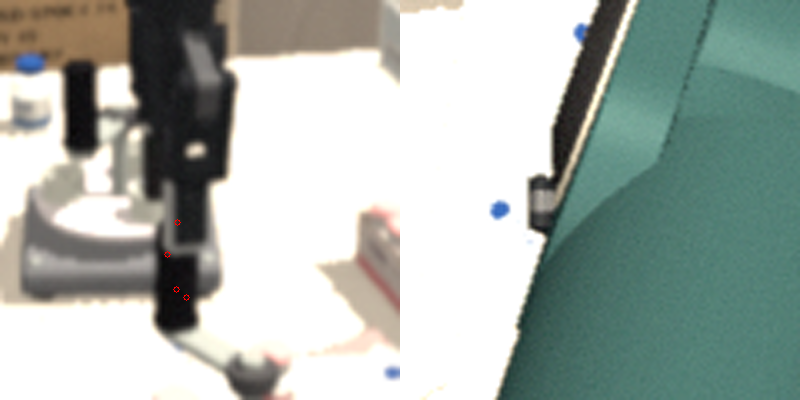

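The half-closed tips are at (190,252), which puts them at about z 153. That gives too little overlap with the handle top at (178,222). Going 14 mm lower is safe by either reading of the geometry, and then I'll close.

Request:
{"fn": "carry_out", "kwargs": {"motion": [[0, 0, 0.007, 0, 0, 0, 0.45], [0, 0, 0.007, 0, 0, 0, 0.45], [0, 0, 0, 0, 0, 0, 0.6], [0, 0, 0, 0, 0, 0, 0.8], [0, 0, 0, 0, 0, 0, 0.85]], "squeeze": 30}}

```text
time: 3.9
ee_pos: [483.5, -106.2, 110.7]
orientation: [0.0, 1.0, -0.0, 0.0]
force: [2.0, -4.4, -6.7]
gripper_width: 0.238
finger_force: 29.6
```

Request:
{"fn": "carry_out", "kwargs": {"motion": [[0, 0, 0, 0, 0, 0, 0.9], [0, 0, 0, 0, 0, 0, 0.9], [0, 0, 0, 0, 0, 0, 0.9], [0, 0, 0, 0, 0, 0, 0.9], [0, 0, 0, 0, 0, 0, 0.9]], "squeeze": 30}}

```text
time: 4.4
ee_pos: [483.5, -106.2, 110.7]
orientation: [0.0, 1.0, -0.0, 0.0]
force: [1.4, -5.5, -8.1]
gripper_width: 0.237
finger_force: 29.6
```

Run:
```python
from h import *
from station import sensors
a=cams.get_image("side")[150:250,240:340,::-1]
s=sensors.observe();print(s['ee_pos'],s['force'],s['moment'],s['gripper_width'],s['finger_force'])
cv2.imwrite("pics/grip.png",cv2.resize(np.clip(a*2.,0,255).astype(np.uint8),(400,400),interpolation=cv2.INTER_CUBIC))
```

```text
[ 483.44048905 -106.20015632  110.68437449] [ 3.02147486 -5.08416787 -7.04203951] [-1.1293418  -0.46783901 -0.0105219 ] 0.2395832750943935 29.57582116127014
```

View pics/grip.png

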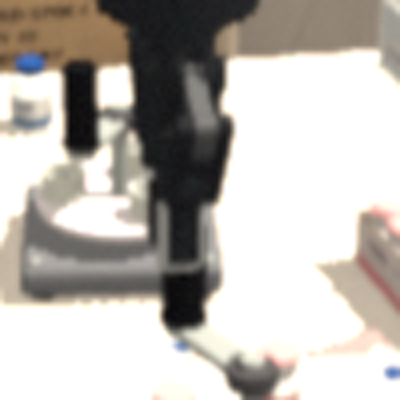

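The handle is gripped: opening 20 mm, 30 N, pads about (185,190–270) over the handle. Next I'll work out the circle rows.

Run:
```python
import numpy as np
th=np.radians(119.4-12*np.arange(31));P=55*np.c_[-np.cos(th),np.sin(th)]  # tool x=-X, tool y=+Y
q=np.round(P/1000,4);d=np.diff(q,axis=0)
for k in range(6):print(k,[[round(a,4),round(b,4)] for a,b in d[5*k:5*k+5]])
```

```text
0 [[np.float64(-0.0106), np.float64(0.0046)], [np.float64(-0.0112), np.float64(0.0023)], [np.float64(-0.0115), np.float64(-0.0002)], [np.float64(-0.0112), np.float64(-0.0025)], [np.float64(-0.0105), np.float64(-0.0048)]]
1 [[np.float64(-0.0092), np.float64(-0.0068)], [np.float64(-0.0076), np.float64(-0.0086)], [np.float64(-0.0057), np.float64(-0.0101)], [np.float64(-0.0034), np.float64(-0.0109)], [np.float64(-0.0011), np.float64(-0.0115)]]
2 [[np.float64(0.0013), np.float64(-0.0114)], [np.float64(0.0037), np.float64(-0.0109)], [np.float64(0.0058), np.float64(-0.0099)], [np.float64(0.0078), np.float64(-0.0085)], [np.float64(0.0094), np.float64(-0.0066)]]
3 [[np.float64(0.0106), np.float64(-0.0046)], [np.float64(0.0112), np.float64(-0.0023)], [np.float64(0.0115), np.float64(0.0002)], [np.float64(0.0112), np.float64(0.0025)], [np.float64(0.0105), np.float64(0.0048)]]
4 [[np.float64(0.0092), np.float64(0.0068)], [np.float64(0.0076), np.float64(0.0086)], [np.float64(0.0057), np.float64(0.0101)], [np.float64(0.0034), np.float64(0.0109)], [np.float64(0.0011), np.float64(0.0115)]]
5 [[np.float64(-0.0013), np.float64(0.0114)], [np.float64(-0.0037), np.float64(0.0109)], [np.float64(-0.0058), np.float64(0.0099)], [np.float64(-0.0078), np.float64(0.0085)], [np.float64(-0.0094), np.float64(0.0066)]]
```

Request:
{"fn": "carry_out", "kwargs": {"motion": [[-0.0106, 0.0046, 0, 0, 0, 0, 0.9], [-0.0112, 0.0023, 0, 0, 0, 0, 0.9], [-0.0115, -0.0002, 0, 0, 0, 0, 0.9], [-0.0112, -0.0025, 0, 0, 0, 0, 0.9], [-0.0105, -0.0048, 0, 0, 0, 0, 0.9]]}}

```text
time: 4.95
ee_pos: [537.1, -109.4, 110.5]
orientation: [0.001, 1.0, -0.001, -0.001]
force: [-16.1, -19.8, 4.4]
gripper_width: 0.239
finger_force: 31.2
```

Request:
{"fn": "carry_out", "kwargs": {"motion": [[-0.008, -0.0078, 0, 0, 0, 0, 0.9], [-0.0065, -0.0096, 0, 0, 0, 0, 0.9], [-0.0057, -0.0101, 0, 0, 0, 0, 0.9], [-0.0034, -0.0109, 0, 0, 0, 0, 0.9], [-0.0011, -0.0115, 0, 0, 0, 0, 0.9]]}}

```text
time: 5.45
ee_pos: [562.0, -156.4, 110.6]
orientation: [-0.0, 1.0, 0.0, -0.001]
force: [-10.7, 1.9, 6.6]
gripper_width: 0.243
finger_force: 31.2
```

Request:
{"fn": "carry_out", "kwargs": {"motion": [[0.0019, -0.0114, 0, 0, 0, 0, 0.9], [0.0043, -0.0109, 0, 0, 0, 0, 0.9], [0.0058, -0.0099, 0, 0, 0, 0, 0.9], [0.0078, -0.0085, 0, 0, 0, 0, 0.9], [0.0094, -0.0066, 0, 0, 0, 0, 0.9]]}}

```text
time: 5.95
ee_pos: [533.4, -204.4, 110.7]
orientation: [-0.0, 1.0, -0.0, 0.0]
force: [1.8, 0.5, -4.3]
gripper_width: 0.241
finger_force: 30.3
```

Forces are low now, so the circle is right.

Request:
{"fn": "carry_out", "kwargs": {"motion": [[0.0106, -0.0046, 0, 0, 0, 0, 0.9], [0.0112, -0.0023, 0, 0, 0, 0, 0.9], [0.0115, 0.0002, 0, 0, 0, 0, 0.9], [0.0112, 0.0025, 0, 0, 0, 0, 0.9], [0.0105, 0.0048, 0, 0, 0, 0, 0.9]]}}

```text
time: 6.45
ee_pos: [477.6, -203.1, 110.7]
orientation: [0.0, 1.0, -0.0, -0.0]
force: [-0.4, -3.2, -4.8]
gripper_width: 0.243
finger_force: 30.3
```

Request:
{"fn": "carry_out", "kwargs": {"motion": [[0.0092, 0.0068, 0, 0, 0, 0, 0.9], [0.0076, 0.0086, 0, 0, 0, 0, 0.9], [0.0057, 0.0101, 0, 0, 0, 0, 0.9], [0.0034, 0.0109, 0, 0, 0, 0, 0.9], [0.0011, 0.0115, 0, 0, 0, 0, 0.9]]}}

```text
time: 6.95
ee_pos: [451.5, -153.8, 110.7]
orientation: [-0.0, 1.0, 0.0, -0.0]
force: [-0.8, -1.8, -6.1]
gripper_width: 0.241
finger_force: 30.2
```

Request:
{"fn": "carry_out", "kwargs": {"motion": [[-0.0013, 0.0114, 0, 0, 0, 0, 0.9], [-0.0037, 0.0109, 0, 0, 0, 0, 0.9], [-0.0058, 0.0099, 0, 0, 0, 0, 0.9], [-0.0078, 0.0085, 0, 0, 0, 0, 0.9], [-0.0094, 0.0066, 0, 0, 0, 0, 0.9]]}}

```text
time: 7.45
ee_pos: [481.0, -107.3, 110.7]
orientation: [-0.0, 1.0, -0.0, 0.0]
force: [2.7, -8.6, -9.8]
gripper_width: 0.241
finger_force: 30.0
```

Request:
{"fn": "carry_out", "kwargs": {"motion": [[-0.0106, 0.004, 0, 0, 0, 0, 0.9], [-0.0112, 0.0023, 0, 0, 0, 0, 0.9], [-0.0115, -0.0002, 0, 0, 0, 0, 0.9], [-0.0112, -0.0025, 0, 0, 0, 0, 0.9], [-0.0105, -0.0048, 0, 0, 0, 0, 0.9]]}}

```text
time: 7.95
ee_pos: [535.7, -109.3, 110.6]
orientation: [-0.0, 1.0, -0.0, -0.0]
force: [-6.6, -6.4, -0.1]
gripper_width: 0.243
finger_force: 30.8
```

Request:
{"fn": "carry_out", "kwargs": {"motion": [[-0.0092, -0.0068, 0, 0, 0, 0, 0.9], [-0.0076, -0.0086, 0, 0, 0, 0, 0.9], [-0.0057, -0.0101, 0, 0, 0, 0, 0.9], [-0.0034, -0.0109, 0, 0, 0, 0, 0.9], [-0.0011, -0.0115, 0, 0, 0, 0, 0.9]]}}

```text
time: 8.45
ee_pos: [562.0, -157.0, 110.6]
orientation: [-0.0, 1.0, 0.0, -0.001]
force: [-9.9, 1.5, 3.9]
gripper_width: 0.244
finger_force: 31.2
```

Request:
{"fn": "carry_out", "kwargs": {"motion": [[0.0013, -0.0114, 0, 0, 0, 0, 0.9], [0.0037, -0.0109, 0, 0, 0, 0, 0.9], [0.0058, -0.0099, 0, 0, 0, 0, 0.9], [0.0078, -0.0085, 0, 0, 0, 0, 0.9], [0.0094, -0.0066, 0, 0, 0, 0, 0.9]]}}

```text
time: 8.95
ee_pos: [534.5, -203.9, 110.7]
orientation: [-0.0, 1.0, 0.0, 0.0]
force: [-0.4, 4.3, -2.2]
gripper_width: 0.244
finger_force: 30.7
```

Request:
{"fn": "carry_out", "kwargs": {"motion": [[0.0106, -0.0046, 0, 0, 0, 0, 0.9], [0.0112, -0.0023, 0, 0, 0, 0, 0.9], [0.0115, 0.0002, 0, 0, 0, 0, 0.9], [0.0112, 0.0025, 0, 0, 0, 0, 0.9], [0.0105, 0.0048, 0, 0, 0, 0, 0.9]]}}

```text
time: 9.45
ee_pos: [477.9, -203.6, 110.7]
orientation: [0.0, 1.0, -0.0, 0.0]
force: [2.3, 0.7, -7.4]
gripper_width: 0.24
finger_force: 30.3
```

Request:
{"fn": "carry_out", "kwargs": {"motion": [[0.0092, 0.0068, 0, 0, 0, 0, 0.9], [0.0076, 0.0086, 0, 0, 0, 0, 0.9], [0.0057, 0.0101, 0, 0, 0, 0, 0.9], [0.0034, 0.0109, 0, 0, 0, 0, 0.9], [0.0011, 0.0115, 0, 0, 0, 0, 0.9]]}}

```text
time: 9.95
ee_pos: [451.4, -154.7, 110.7]
orientation: [-0.0, 1.0, 0.0, -0.0]
force: [0.7, -1.9, -6.9]
gripper_width: 0.238
finger_force: 30.2
```

Request:
{"fn": "carry_out", "kwargs": {"motion": [[-0.0013, 0.0114, 0, 0, 0, 0, 0.9], [-0.0037, 0.0109, 0, 0, 0, 0, 0.9], [-0.0058, 0.0099, 0, 0, 0, 0, 0.9], [-0.0078, 0.0085, 0, 0, 0, 0, 0.9], [-0.0094, 0.0066, 0, 0, 0, 0, 0.9]]}}

```text
time: 10.45
ee_pos: [480.9, -107.6, 110.7]
orientation: [-0.0, 1.0, -0.0, 0.0]
force: [1.1, -4.6, -7.7]
gripper_width: 0.243
finger_force: 30.2
```

Request:
{"fn": "carry_out", "kwargs": {"motion": [[0, 0, 0, 0, 0, 0, 0.9], [0, 0, 0, 0, 0, 0, 0.7], [0, 0, 0, 0, 0, 0, 0.6], [0, 0, 0, 0, 0, 0, 0.5], [0, 0, 0, 0, 0, 0, 0.5]]}}

```text
time: 10.95
ee_pos: [480.0, -108.7, 111.0]
orientation: [0.0, 1.0, -0.0, 0.0]
force: [-0.1, -0.6, 0.5]
gripper_width: 0.501
finger_force: 0.0
```

Run:
```python
from h import *
from station import sensors
a=cams.get_image("side")[:,:,::-1];cv2.imwrite("pics/side1.png",a)
b=cv2.imread("pics/side0.png")
s=sensors.observe();print(s['ee_pos'],s['force'],s['gripper_width'])
# dark handle base rows, below the fingers: column extent
for n,i in(("before",b),("after",a)):
    g=i.mean(2)
    for v in range(222,232,2):
        w=np.clip(90-g[v,272:298],0,None);print(n,v,round((w*np.arange(272,298)).sum()/w.sum(),2),w.sum().round())
def half(i):return cv2.resize(np.clip(i[195:265,255:325]*1.8,0,255).astype(np.uint8),(400,400),interpolation=cv2.INTER_CUBIC)
cv2.imwrite("pics/ba.png",np.hstack([half(b),half(a)]))
```

```text
[ 479.99229908 -108.59530845  110.9050108 ] [0.15842304 0.32934713 0.21438659] 0.5019819164087809
before 222 282.76 1394.0
before 224 283.68 948.0
before 226 283.41 772.0
before 228 283.42 821.0
before 230 283.52 829.0
after 222 283.04 1330.0
after 224 284.63 882.0
after 226 284.37 760.0
after 228 284.31 810.0
after 230 284.4 755.0
```

View pics/ba.png

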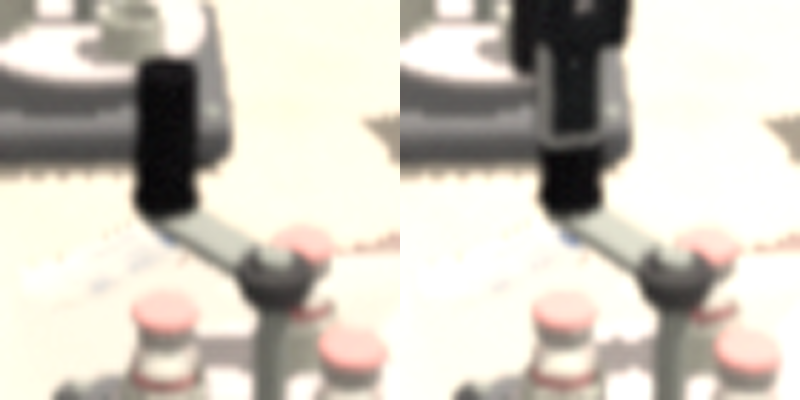

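After two turns the handle base is about 0.9 px to the right of its starting column (284.4 against 283.5). That is about 2.3 mm, or 2.4°, too far clockwise. I'll regrip and nudge it back.

Request:
{"fn": "carry_out", "kwargs": {"motion": [[0, 0, 0, 0, 0, 0, 0.7], [0, 0, 0, 0, 0, 0, 0.9], [0, 0, 0, 0, 0, 0, 0.9], [0, 0, 0, 0, 0, 0, 0.9], [0, 0, 0, 0, 0, 0, 0.9]]}}

```text
time: 11.5
ee_pos: [480.0, -108.0, 110.9]
orientation: [-0.0, 1.0, 0.0, -0.0]
force: [-3.4, 3.2, 6.6]
gripper_width: 0.244
finger_force: 29.1
```

Request:
{"fn": "carry_out", "kwargs": {"motion": [[0.001, -0.0005, 0, 0, 0, 0, 0.9], [0.001, -0.0005, 0, 0, 0, 0, 0.9], [0, 0, 0, 0, 0, 0, 0.9], [0, 0, 0, 0, 0, 0, 0.9], [0, 0, 0, 0, 0, 0, 0.9]]}}

```text
time: 12.0
ee_pos: [478.1, -109.1, 110.9]
orientation: [-0.0, 1.0, 0.0, 0.0]
force: [-1.6, 3.3, 6.4]
gripper_width: 0.243
finger_force: 29.2
```

Request:
{"fn": "carry_out", "kwargs": {"motion": [[0, 0, 0, 0, 0, 0, 0.7], [0, 0, 0, 0, 0, 0, 0.6], [0, 0, 0, 0, 0, 0, 0.5], [0, 0, 0, 0, 0, 0, 0.5], [0, 0, 0, 0, 0, 0, 0.5]]}}

```text
time: 12.5
ee_pos: [478.0, -109.5, 110.7]
orientation: [-0.0, 1.0, -0.0, -0.0]
force: [-0.5, 0.5, -0.0]
gripper_width: 0.499
finger_force: 0.0
```

```bash
cat > m.py <<'E'
from h import *
from station import sensors
a=cams.get_image("side")[:,:,::-1]
s=sensors.observe();print(s['ee_pos'],s['gripper_width'])
g=a.mean(2)
for v in range(224,232,2):
    w=np.clip(90-g[v,272:298],0,None);print(v,round((w*np.arange(272,298)).sum()/w.sum(),2),w.sum().round())
E
python3 m.py
```

```text
[ 477.93707724 -109.43109753  110.70364762] 0.5003236652212693
224 283.69 886.0
226 283.31 727.0
228 283.24 774.0
230 283.27 816.0
```

The handle is back within about 0.1 px of where it started (283.38 against 283.51). I'll open, rise and clear the view.

Request:
{"fn": "carry_out", "kwargs": {"motion": [[0, 0, 0, 0, 0, 0, 0.2], [0, 0, 0, 0, 0, 0, 0], [0, 0, 0, 0, 0, 0, 0], [0, 0, -0.02, 0, 0, 0, 0], [0, 0, -0.03, 0, 0, 0, 0]]}}

```text
time: 13.05
ee_pos: [477.0, -109.4, 160.3]
orientation: [-0.0, 1.0, -0.0, -0.001]
force: [-1.0, 0.8, 1.1]
gripper_width: 1.002
finger_force: 0.0
```

Request:
{"fn": "carry_out", "kwargs": {"motion": [[0, 0, -0.03, 0, 0, 0, 0], [0, 0, -0.03, 0, 0, 0, 0], [0, 0, -0.02, 0, 0, 0, 0], [0.015, -0.03, 0, 0, 0, 0, 0], [0.015, -0.03, 0, 0, 0, 0, 0]]}}

```text
time: 13.55
ee_pos: [447.9, -169.8, 241.3]
orientation: [-0.001, 1.0, -0.0, 0.001]
force: [1.1, -0.7, 0.3]
gripper_width: 1.002
finger_force: 0.0
```

Request:
{"fn": "carry_out", "kwargs": {"motion": [[0.015, -0.04, 0, 0, 0, 0, 0], [0.015, -0.04, 0, 0, 0, 0, 0], [0.01, -0.04, 0, 0, 0, 0, 0], [0.01, -0.04, 0, 0, 0, 0, 0], [0, -0.04, 0, 0, 0, 0, 0]]}}

```text
time: 14.05
ee_pos: [396.8, -371.1, 241.1]
orientation: [0.0, 1.0, 0.0, 0.0]
force: [1.2, 0.2, 1.1]
gripper_width: 0.998
finger_force: 0.0
```

```bash
python3 m.py
python3 - <<'E'
from h import *
b=cv2.imread("pics/top0.png");a=cams.get_image("top")[:,:,::-1];cv2.imwrite("pics/top1.png",a)
for n,i in(("before",b),("after",a)):
  for (u0,u1,v0,v1) in((332,354,198,219),(215,236,206,226)):
    w=np.clip(35-i.mean(2)[v0:v1,u0:u1],0,None);V,U=np.mgrid[v0:v1,u0:u1];print(n,((w*U).sum()/w.sum()).round(2),((w*V).sum()/w.sum()).round(2),w.sum().round())
f=lambda i:cv2.resize(np.clip(i[140:260,180:400]*1.6,0,255).astype(np.uint8),(540,295))
cv2.imwrite("pics/topba.png",np.vstack([f(b),f(a)]))
E
```

```text
[ 396.02408568 -376.49905069  241.07522929] 0.9998155946454416
224 283.22 914.0
226 283.01 750.0
228 282.97 796.0
230 282.98 832.0
before 342.71 209.42 3452.0
before 225.88 216.16 3506.0
after 342.87 209.65 3400.0
after 225.89 216.15 3492.0
```

View pics/topba.png

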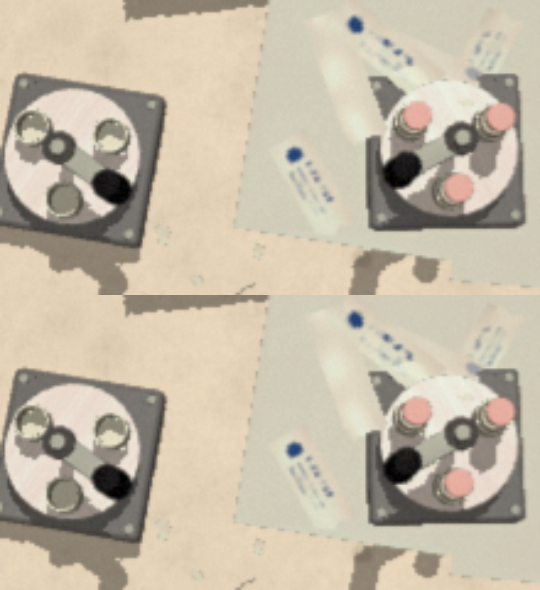

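The top view shows the handle back within about 0.3 px of its start (342.9,209.7 against 342.7,209.4), roughly 1°. The spare mixer's handle has not moved (225.9,216.2), and the gripper is clear.

```bash
python3 -c "
from station import bot;print(bot.job_done())"
```

```text
the job is handed in; nothing more can be done
None
```

I turned the loaded mixer's crank two full turns clockwise and let go; its handle ended within about 1° of where it started (after a small nudge back of about 2°), the empty mixer's crank did not move, and the job was handed in at about 14 s.

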